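# Count along the sorter rail and push the pin tin into the third gap

### The arm

A 7-joint arm with a two-finger parallel gripper is mounted at the origin on a cart in front of the work surface, level with it; the furniture and walls round the work are solid. World frame = base frame: x ahead of the robot, y to its left, z up, the work surface at z = 0. Lengths are in m, angles in degrees, forces in N, time in s.
With the tool pointing down it reaches from about 0.35 to 0.775 m from the base axis. Payload 3.1 kg.
Tool frame: the origin (TCP) lies on the centre line of the jaws, within the pads' length; the fingertips stand 17 mm ahead of it and the grasp point (between the pads) lies 2 mm behind it (robot.tip_reach is the distance from the TCP to the fingertips, in m); z points along the fingers, y is the line along which they close (so a half turn about z gives the same grasp; the last joint's range is limited). The gripper opens to 85 mm and grips with 20 to 120 N. Pads are 22 mm wide; open, the fingers measure 114 mm over their backs; the gripper's body (76 mm by 85 mm) begins 54 mm behind the grasp point. The pads swing forward as they close: fully open they stand 13 mm farther back than shut.
Start: joints at [-74.697, 17.813, 0.802, 86.603, -0.252, 75.585, -1.558], TCP at [0.167, 0.524, 0.248] pointing down, gripper open.
Joint ranges: [-154.91, 154.91], [-16.99, 109.72], [-72.82, 74.43], [7.12, 147.25], [-82.49, 262.49], [11.32, 116.49], [-174.64, 174.64]. Speed limits (degrees/s): [159.86, 159.86, 180, 180, 180, 180, 180].

### API

Orientations are given as [roll, pitch, yaw] about the fixed x, y, z axes, in that order (R = Rz(yaw) Ry(pitch) Rx(roll)).
In Python, from station import robot, fingers, vision, workorder, recognise gives the robot as it stands. Calls block until the motion is done:
- robot.move_to(position, orientation): joint-space move of the TCP to a pose.
- robot.line_to(position, orientation=None, velocity=0.15, f_stop=None): straight line of the TCP; orientation=None keeps the orientation; velocity is the mean speed in m/s. With f_stop (N) it stops when the force on the tool has changed by that much, and returns True; else False.
- robot.move_j(angles): joint-space move.
- fingers.gripper_to(opening, force=None): opening from 0.0 (shut) to 1.0 (fully open); force is the grip in N (None keeps the last); returns when the fingers have stopped.
- robot.pause(seconds).
- robot.inverse_kinematics(position, orientation): joint angles nearest the present ones, or None.
- vision.grab_frame(name): name is "scene" or "top" or "wrist"; returns the picture (420x560x3 uint8, red, green, blue); there is no depth.
- vision.calibration(name): a dict with "mtx" (3x3 intrinsics, pixels), "extrinsics" (4x4, takes a point from world to camera coordinates); the wrist camera has in their place "T_tool_cam" (4x4, takes a point from camera to tool coordinates, whose origin is the TCP and whose axes are the flange's). Camera axes: x right, y up, looking along -z (the intrinsics and any distortion apply to the point x, -y, -z); pixel columns grow to the right and rows downward; lengths in m; the calibration is good to about 2 mm. A picture is of the moment at which its call begins: read the wrist's pose just before it. calibration takes no time and is no camera call.
A pose or a line that the arm cannot do raises robot.PlanningError and nothing moves.
- workorder.close_job(): hands the job in; it is judged then, once.
Trained networks look in the newest picture that a camera, given by its name, has taken for a name from the list of things; names that differ only in an ending like _2 or _b are one class to them, and where a whole thing is asked for, a point or a joint stands for the part that bears it (a point fixed in the world has none). Each returns a list of dicts, best first, with "p" (0 to 1); they miss things now and then, are a little off and sometimes report something else, mostly with a low value. They report only what shows in the picture. A call takes as long as a camera call. They do not tell look-alikes from the thing itself.
- recognise(label, camera): "rect" ([centre column, centre row, width, height] in pixels, round what is visible of it).
Readings, each from a call of its own:
- robot.current_time_s(): time.
- robot.current_joint_positions(): joint angles.
- robot.current_dq(): joint speeds.
- robot.current_joint_torque(): joint torques, N m.
- robot.current_tool_pos(): TCP position.
- robot.current_eef_rot(): TCP orientation.
- robot.current_contact_force(): force on the tool from outside, world axes, zero at the start.
- robot.current_torque(): the same for the moment, N m.
- robot.current_finger_gap(): opening from 0.0 (shut) to 1.0 (fully open).
- robot.current_gripper_force(): force on a finger pad.
Only numpy, scipy, OpenCV 4.12 (cv2) and the standard library are available. Lean on these libraries where they do the work, as an engineer would, in place of code of your own. Each camera call takes 0.05 s, during which the arm holds its last target. There are 200 camera calls.

### The job

Count the gaps of the wooden sorter with a fingertip on its metal top rail: starting from the end with the red knob, touch the rail over the first gap, then over the second, then over the third. Then push the blue round pin tin along the table into that third gap until it rests against the back board, and move clear. Slide the tin only, never lift or tip it, and leave the other loose things (rubber stamp, eraser, ink bottle, glue stick, rinsing pot) where they are.

Things in the scene. Friction and masses are not known exactly. Their poses are not given: they have to be found in the camera images.
- sorter: wooden divider rack fixed to the table, 86 deep x 486 wide x 61 mm high. Origin on the table under the middle of the rail; x points from the mouths to the back, y along the rail, z up. Back board x -7 to +7 mm, 46 mm high. Six gaps 74 mm wide, centred at y = +200, +120, +40, -40, -120, -200 mm, open in front, on top and below (the tin slides on the table). The third from the red end is y = +40 or -40
- mouth_3 (a point): point on the table at the mouth of the empty gap at sorter y = +40 mm (x = -81.5 mm): the third from the +y end, fourth from the -y end. The seven dividers are 6 mm thick and 36 mm high and run from the back board to this x, with rounded noses
- mouth_4 (a point): the same at the mouth of the empty gap at sorter y = -40 mm: the third from the -y end, fourth from the +y end
- rail (a joint): the metal rail above the back board (sorter x -8 to +8 mm), in six pieces that move together on springs (rail_c1 to rail_c6 in the rules, counted from the sorter's +y end): 0 = up, grows to 0.006 m as it is pressed down; about 3 N to start, 6 N at the stop
- red_knob: fixed thin wooden post with a red ball, 26 mm across and 71 mm high, at one end of the sorter (262 mm from its middle along the rail); gaps are counted from this end. Which end it is varies. Origin on the table at its foot
- white_knob: the same post with a white ball at the other end of the sorter. Origin on the table at its foot
- over_gap_1 (a point): centre of the top face of the rail piece over gap number 1 from the sorter's +y end (number 6 from its -y end), at sorter y = +200 mm, 61 mm above the table; the piece is aluminium, 16 x 79.6 x 6 mm; touching it anywhere is touching the rail over this gap
- over_gap_2 (a point): centre of the top face of the rail piece over gap number 2 from the sorter's +y end (number 5 from its -y end), at sorter y = +120 mm, 61 mm above the table; the piece is aluminium, 16 x 79.6 x 6 mm; touching it anywhere is touching the rail over this gap
- over_gap_3 (a point): centre of the top face of the rail piece over gap number 3 from the sorter's +y end (number 4 from its -y end), at sorter y = +40 mm, 61 mm above the table; the piece is aluminium, 16 x 79.6 x 6 mm; touching it anywhere is touching the rail over this gap
- over_gap_4 (a point): centre of the top face of the rail piece over gap number 4 from the sorter's +y end (number 3 from its -y end), at sorter y = -40 mm, 61 mm above the table; the piece is aluminium, 16 x 79.6 x 6 mm; touching it anywhere is touching the rail over this gap
- over_gap_5 (a point): centre of the top face of the rail piece over gap number 5 from the sorter's +y end (number 2 from its -y end), at sorter y = -120 mm, 61 mm above the table; the piece is aluminium, 16 x 79.6 x 6 mm; touching it anywhere is touching the rail over this gap
- over_gap_6 (a point): centre of the top face of the rail piece over gap number 6 from the sorter's +y end (number 1 from its -y end), at sorter y = -200 mm, 61 mm above the table; the piece is aluminium, 16 x 79.6 x 6 mm; touching it anywhere is touching the rail over this gap
- tin: closed blue round tin of pins, 62 mm across and 28 mm high, about 0.09 kg, lid fixed, loose on the table in front of the sorter. Origin at the centre of its underside. Against the back board its origin is at x = -38 mm in the sorter's frame
- stamp: wooden rubber stamp, 30 x 42 x 60 mm, standing in the sorter's gap at y = -200 mm; leave it. Origin under its centre
- rubber: white eraser, 22 x 58 x 12 mm, lying in the sorter's gap at y = +120 mm, its length along the gap; leave it. Origin under its centre
- ink: dark ink bottle with white cap, 43 mm across, 92 mm high, on the table at the right of the work; leave it. Origin under its centre
- glue: glue stick lying at the left of the work, 24 x 96 x 24 mm; leave it. Origin under its centre
- pot: mint-green rinsing pot, 78 mm across, 85 mm high, left of the sorter; leave it. Origin under its centre
Not all that is in view belongs to the job. Of the things that look like the tin, the middle-sized one is meant.

How it is judged:
By the outcome, as a careful person would: the job done as asked, in the order asked, and still so for the second after the job is handed in, with the robot touching nothing.
It also fails if it takes over 72 s, if anything falls off the work surface, if the arm or the gripper's body presses on something with over 40 N, if the wrist force passes 120 N, or if a joint passes its speed limit or range.

## Working session

There is one attempt and no reset: what is moved stays moved. The work goes in short steps, each a Python script; the robot and the scene stay as the last script left them, time stands still between calls to the robot, and variables do not carry over. Pictures are saved under pics/ and viewed, at most 10 in all, crops included, and the job is handed in when it is done.

```bash
ls; mkdir -p pics; python3 - <<'E'
from station import robot, fingers, vision, workorder, recognise
import cv2
for n in ("scene","top"):
    im=vision.grab_frame(n); cv2.imwrite(f"pics/{n}0.png",im[:,:,::-1])
    c=vision.calibration(n); print(n,{k:(v.tolist() if hasattr(v,'tolist') else v) for k,v in c.items()})
    for l in ("tin","sorter","red_knob","white_knob","stamp","ink","glue","pot"):
        print(n,l,[( [round(float(x)) for x in r["rect"]],round(float(r["p"]),2)) for r in recognise(l,n)][:5])
print(robot.current_time_s(),robot.current_eef_rot(),robot.tip_reach)
E
```

```text
pics
scene {'mtx': [[543.5005420706743, 0.0, 283.8798004813059], [0.0, 543.5005420706743, 201.26048670117245], [0.0, 0.0, 1.0]], 'extrinsics': [[0.8716530011405178, -0.49004604129823576, -0.008713381126535533, -0.4286664612766901], [0.3298897580186221, 0.5734468130972774, 0.7498876583215589, -0.23343996555542826], [-0.36248281774057023, -0.6565162830855787, 0.6615078056125663, -1.4122607319012124], [0.0, 0.0, 0.0, 1.0]]}
scene tin [([315, 289, 35, 37], 0.8), ([283, 253, 25, 18], 0.56), ([245, 260, 14, 16], 0.48), ([258, 128, 24, 32], 0.31), ([279, 184, 25, 12], 0.2)]
scene sorter [([303, 207, 106, 117], 0.81), ([207, 163, 29, 6], 0.21)]
scene red_knob [([361, 252, 13, 22], 0.71), ([315, 197, 89, 98], 0.46)]
scene white_knob [([269, 149, 10, 4], 0.47)]
scene stamp [([278, 187, 19, 10], 0.73), ([329, 244, 14, 19], 0.59)]
scene ink [([341, 320, 24, 40], 0.64)]
scene glue [([207, 162, 25, 6], 0.77)]
scene pot [([257, 127, 22, 29], 0.59)]
top {'mtx': [[450.94000542992893, 0.0, 283.7349096575705], [0.0, 450.94000542992893, 213.50449544063042], [0.0, 0.0, 1.0]], 'extrinsics': [[0.025033812252270554, -0.9996751063773417, 0.004794781910468424, 0.009281100891220005], [0.987901458696649, 0.025472705136447806, 0.1529766295813341, -0.49559908104741945], [-0.15304906451576625, 0.0009071838195598185, 0.9882181747308468, -1.2110759756124567], [0.0, 0.0, 0.0, 1.0]]}
top tin [([326, 238, 20, 23], 0.88), ([386, 238, 37, 29], 0.87), ([316, 274, 19, 21], 0.54)]
top sorter [([277, 186, 172, 43], 0.68)]
top red_knob [([373, 177, 12, 13], 0.49), ([277, 172, 174, 9], 0.47)]
top white_knob [([185, 171, 11, 13], 0.65)]
top stamp [([349, 194, 15, 8], 0.68)]
top ink [([430, 240, 22, 18], 0.85)]
top glue [([154, 237, 27, 32], 0.58)]
top pot [([136, 160, 34, 32], 0.55)]
0.9 [1.79995421e+02 2.07486045e-03 1.62310710e+02] 0.017
```

```bash
python3 - <<'E'
import cv2
a=cv2.imread("pics/top0.png")[130:310,110:470]
cv2.imwrite("pics/topc.png",cv2.resize(a,None,fx=2.2,fy=2.2,interpolation=cv2.INTER_CUBIC))
a=cv2.imread("pics/scene0.png")[90:350,190:400]
cv2.imwrite("pics/scenec.png",cv2.resize(a,None,fx=2.3,fy=2.3,interpolation=cv2.INTER_CUBIC))
E
```

```text
(no output)
```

View pics/topc.png

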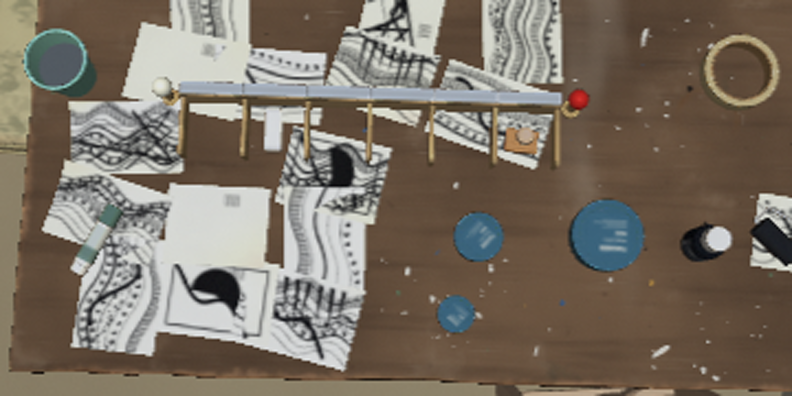

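View pics/scenec.png

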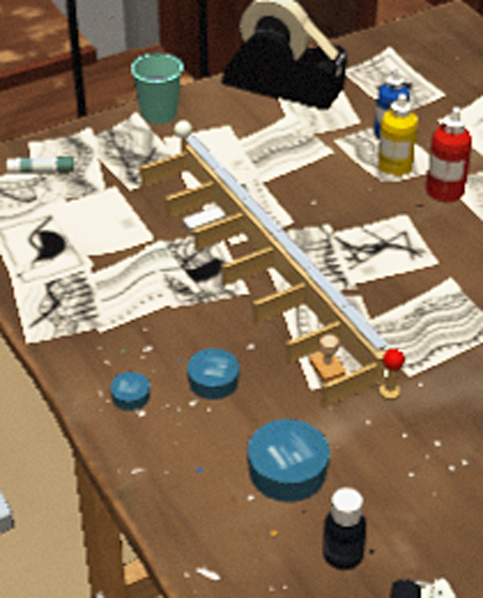

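The picture shows the red ball on the right (top px 373,175) and the white ball on the left (185,170). The stamp is in the rightmost gap and the eraser in the second gap from the left, so sorter +y is on the left. The red end is therefore -y: touch pieces 6, 5, 4, then use mouth_4.

Tin look-alikes in the top picture are the large one (386,238), the middle one (326,238) and the small one (316,274). I choose the middle one and will check its diameter against 62 mm.

```bash
cat > h.py <<'E'
import numpy as np, cv2
from station import robot, fingers, vision, workorder, recognise
def ray(cam,uv,z):
    c=vision.calibration(cam); K=np.array(c["mtx"]); E=np.array(c["extrinsics"])
    d=np.linalg.inv(K)@[uv[0],uv[1],1]; d=E[:3,:3].T@(d*[1,-1,-1]); o=-E[:3,:3].T@E[:3,3]
    return (o+d*(z-o[2])/d[2])
def blobs(im,kind,amin=15):
    h=cv2.cvtColor(im,cv2.COLOR_RGB2HSV); H,S,V=[h[...,i].astype(int) for i in range(3)]
    m={'blue':(abs(H-103)<10)&(S>110)&(V>60),'red':((H<6)|(H>174))&(S>150)&(V>90)}[kind]
    n,l,s,c=cv2.connectedComponentsWithStats(m.astype(np.uint8))
    return [(c[i],s[i]) for i in range(1,n) if s[i][4]>=amin]
E
python3 - <<'E'
from h import *
for cam in("top","scene"):
    im=cv2.imread(f"pics/{cam}0.png")[:,:,::-1].copy()
    for k,z in(("blue",.026),("red",.058)):
        for c,s in blobs(im,k): print(cam,k,c.round(1),s,ray(cam,c,z).round(4), "diam", np.linalg.norm(ray(cam,(s[0],c[1]),z)-ray(cam,(s[0]+s[2],c[1]),z)).round(4))
# tops: picked features
def pk(x,y): return (110+x/2.2,130+y/2.2)
W=ray("top",pk(162,87),.058);R=ray("top",pk(579,99.5),.058)
print("white",W,"red",R,"dist",np.linalg.norm(W-R))
rl=ray("top",pk(180,89),.061);rr=ray("top",pk(562,99),.061)
print("rail ends",rl,rr,np.linalg.norm(rl-rr),np.degrees(np.arctan2(*(rl-rr)[:2])))
im=cv2.imread("pics/top0.png")
a=im[210:300,290:420]; b=im[155:215,170:390]
a=cv2.resize(a,(780,540),interpolation=cv2.INTER_CUBIC)
b=cv2.resize(b,(792,216),interpolation=cv2.INTER_CUBIC)
cv2.imwrite("pics/tins.png",a[:380]);cv2.imwrite("pics/rail.png",b)
E
```

```text
top blue [537.3   6.1] [529   0  16  13 122] [ 1.1505 -0.7279  0.026 ] diam 0.0485
top blue [221.9  68.3] [214  59  16  17 145] [0.9246 0.2145 0.026 ] diam 0.047
top blue [538.5  96.1] [530  79  27  26  65] [ 0.8635 -0.714   0.026 ] diam 0.0792
top blue [385.1 236.4] [370 221  32  32 688] [ 0.44   -0.2612  0.026 ] diam 0.089
top blue [326.4 237.7] [317 227  21  22 296] [ 0.4323 -0.0983  0.026 ] diam 0.0583
top blue [316.5 272.1] [309 265  16  16 163] [ 0.3369 -0.0721  0.026 ] diam 0.0439
top red [273.9  69.7] [265  60  19  18 189] [0.9085 0.0606 0.058 ] diam 0.0545
top red [372.7 174.7] [368 171  10   9  66] [ 0.6069 -0.2213  0.058 ] diam 0.0277
scene blue [468.8   3.4] [448   0  38  10 249] [2.0877 0.9232 0.026 ] diam 0.1914
scene blue [442.6  21.9] [425  13  35  18  48] [1.8198 0.8173 0.026 ] diam 0.1659
scene blue [359.1 131.1] [354 127  14  11  78] [0.9417 0.2609 0.026 ] diam 0.049
scene blue [282.2 250. ] [272 242  22  20 271] [ 0.4278 -0.1047  0.026 ] diam 0.06
scene blue [246.4 258.5] [239 252  16  16 162] [ 0.3293 -0.0842  0.026 ] diam 0.043
scene blue [314.9 287. ] [298 273  35  34 724] [ 0.4371 -0.259   0.026 ] diam 0.089
scene red [315.7   2.6] [303   0  28   7  42] [1.3806 1.2577 0.058 ] diam 0.1389
scene red [386.1 153. ] [378 144  17  21 212] [0.9146 0.077  0.058 ] diam 0.0548
scene red [384.  172.4] [376 166  17  12 113] [ 8.472e-01 -5.000e-04  5.800e-02] diam 0.0524
scene red [360.8 246. ] [356 242  10   9  66] [ 0.602  -0.2226  0.058 ] diam 0.0266
white [0.60791465 0.30157647 0.058     ] red [ 0.60554237 -0.22263312  0.058     ] dist 0.5242149558754852
rail ends [0.60518393 0.27821286 0.061     ] [ 0.60488175 -0.20070666  0.061     ] 0.478919615208085 0.03615126381374291
```

View pics/tins.png

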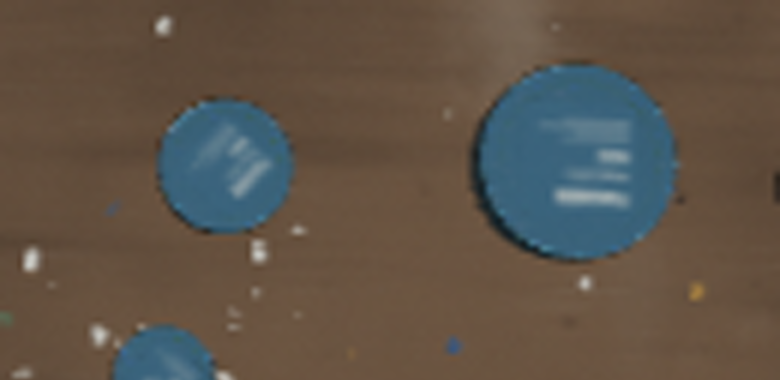

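View pics/rail.png

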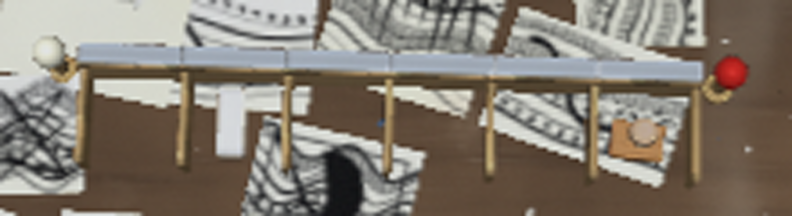

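The sizes agree: the knobs are 524 mm apart (true value 524) and the middle tin measures about 60 mm across (true value 62). The sorter's middle is at about (0.606, 0.039) with a yaw of about 0°, and the tin is at about (0.432, -0.100). Next I touch the rail.

```bash
python3 - <<'E'
from h import *
fingers.gripper_to(0.0)
for yaw in (0,180):
    q=robot.inverse_kinematics([.605,-.161,.12],[180,0,yaw]); print(yaw,None if q is None else np.round(q,1))
ok=[y for y in(180,0) if robot.inverse_kinematics([.605,-.161,.12],[180,0,y]) is not None]
o=[180,0,ok[0]]
robot.move_to([.605,-.1,.2],o)
for y in (-.161,-.081,-.001):
    robot.line_to([.605,y,.10],o)
    robot.pause(.2); f0=np.array(robot.current_contact_force())
    hit=robot.line_to([.605,y,.071],velocity=.03,f_stop=3.5)
    print(y,hit,np.round(robot.current_tool_pos(),4),np.round(np.array(robot.current_contact_force())-f0,2))
    robot.pause(.2)
    robot.line_to([.605,y,.10],velocity=.08)
robot.line_to([.47,-.06,.27],o); robot.pause(.3)
print(robot.current_tool_pos(),robot.current_eef_rot(),np.round(robot.current_joint_positions(),1))
im=vision.grab_frame("wrist"); cv2.imwrite("pics/w1.png",im[:,:,::-1])
c=vision.calibration("wrist"); print(c)
print([(np.round(r["rect"]),round(r["p"],2)) for r in recognise("tin","wrist")])
print(robot.current_time_s())
E
```

```text
0 [-22.4  44.4  60.6  85.7 -39.6  73.2 -47.2]
180 [-16.1  38.8  47.3  85.4 -29.7  68.8 125.7]
-0.161 True [ 0.6048 -0.1609  0.0757] [0.42 0.24 5.51]
-0.081 True [ 0.6048 -0.0808  0.0758] [-0.57 -0.04  4.57]
-0.001 True [ 0.6048 -0.0008  0.0758] [-1.26 -0.55  4.2 ]
[ 0.47001118 -0.05997275  0.26975027] [-1.79974945e+02 -3.00573106e-02 -1.79999698e+02] [-45.   12.2  60.   97.2 -10.8  76.9 106.8]
{'mtx': array([[356.84092486,   0.        , 270.73141153],
       [  0.        , 356.84092486, 209.63740706],
       [  0.        ,   0.        ,   1.        ]]), 'T_tool_cam': array([[ 3.49999573e-04,  9.59482368e-01,  2.81768457e-01,
         7.14659209e-02],
       [ 9.99999939e-01, -3.41304375e-04, -7.99380551e-05,
        -4.11645529e-04],
       [ 1.94696527e-05,  2.81768468e-01, -9.59482428e-01,
        -1.26216131e-01],
       [ 0.00000000e+00,  0.00000000e+00,  0.00000000e+00,
         1.00000000e+00]])}
[(array([ 76., 144., 102.,  91.]), 0.94), (array([232., 140.,  58.,  58.]), 0.92), (array([256.,  38.,  49.,  55.]), 0.69)]
13.5667
```

View pics/w1.png

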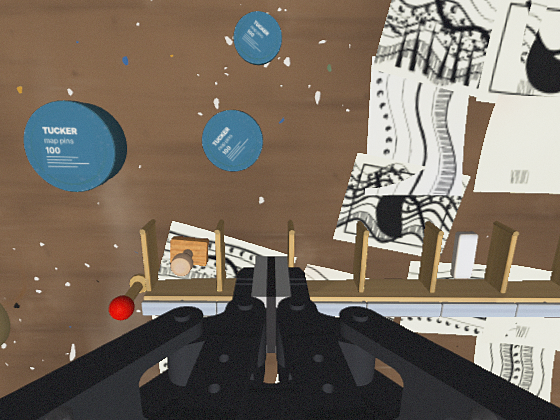

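The wrist view shows the tins at (76,144), (232,140) and (256,38). The middle one, at (232,140), is the one meant. The red ball is at (121,307), the stamp is in gap 1, and the noses of gap 3 are at about (292,222) and (362,222). All three touches registered. I'll measure these points and then push the tin sideways in front of the gap.

```bash
cat >> h.py <<'E'
from scipy.spatial.transform import Rotation as Ro
def wray(uv,z,p,rpy):
    c=vision.calibration("wrist"); T=np.eye(4); T[:3,:3]=Ro.from_euler('xyz',rpy,degrees=True).as_matrix(); T[:3,3]=p
    T=T@c["T_tool_cam"]; d=np.linalg.inv(c["mtx"])@[uv[0],uv[1],1]; d=T[:3,:3]@(d*[1,-1,-1]); o=T[:3,3]
    return o+d*(z-o[2])/d[2]
def tin_wrist(im,p,r):
    for c,s in blobs(im,'blue',300):
        m=[s[0]+s[2]/2-.5,s[1]+s[3]/2-.5]
        a=wray(m,.027,p,r); w=np.linalg.norm(wray((s[0],m[1]),.027,p,r)-wray((s[0]+s[2],m[1]),.027,p,r))
        print("blue",np.round(m),a.round(4),"diam",w.round(4))
E
python3 - <<'E'
from h import *
im=cv2.imread("pics/w1.png")[:,:,::-1].copy()
p,r=[ 0.47001118,-0.05997275,0.26975027],[180,0,180]
tin_wrist(im,p,r)
for uv in [(292,222),(362,222),(220,222),(435,222)]: print(uv,wray(uv,.036,p,r).round(4))
for n,uv in (("railL",(143,309)),("railR",(558,309))): print(n,wray(uv,.061,p,r).round(4))
print("red",wray((121.5,307.5),.058,p,r).round(4))
for ps,th in ([.42,-.145],77),([.4,0],0),([.49,0],0):
  for y in (th,th-180): print(ps,y,np.round(robot.inverse_kinematics(ps+[.022],[180,0,y]) ,0) if robot.inverse_kinematics(ps+[.022],[180,0,y]) is not None else None)
E
python3 - <<'E'
import cv2;a=cv2.imread("pics/w1.png")[195:335,130:400]
cv2.imwrite("pics/w1c.png",cv2.resize(a,None,fx=2.9,fy=2.9,interpolation=cv2.INTER_CUBIC))
E
```

```text
blue [258.  38.] [ 0.3376 -0.0729  0.027 ] diam 0.0453
blue [ 73. 146.] [ 0.4391 -0.2629  0.027 ] diam 0.1014
blue [232. 140.] [ 0.4329 -0.0999  0.027 ] diam 0.0622
(292, 222) [ 0.5179 -0.0378  0.036 ]
(362, 222) [0.5179 0.0366 0.036 ]
(220, 222) [ 0.518  -0.1142  0.036 ]
(435, 222) [0.5179 0.1141 0.036 ]
railL [ 0.6073 -0.1964  0.061 ]
railR [0.6071 0.2458 0.061 ]
red [ 0.6074 -0.2205  0.058 ]
[0.42, -0.145] 77 [-32.  37.  65. 120. -44.  52.  46.]
[0.42, -0.145] -103 [ 33.  23. -20. 118.  12.  41. 173.]
[0.4, 0] 0 [-53.  31.  65. 126. -40.  47. -53.]
[0.4, 0] -180 [-45.  25.  53. 126. -30.  42. 118.]
[0.49, 0] 0 [-48.  42.  64. 113. -47.  56. -50.]
[0.49, 0] -180 [-37.  32.  46. 113. -31.  48. 116.]
```

View pics/w1c.png

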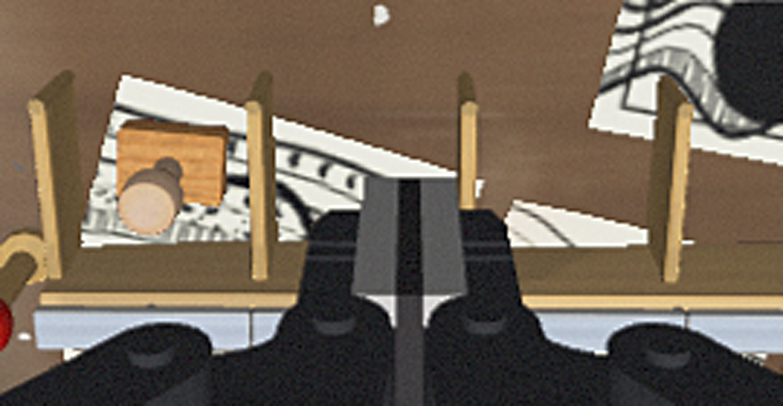

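Both gap-3 noses are clear, and the wrist measurement agrees: gap centre y ≈ 0.000, noses at x ≈ 0.526, and a tin diameter of 62.2 mm at (0.433, -0.100). I'll push it sideways with the two fingers as a V.

```bash
python3 - <<'E'
from h import *
tin=np.array([.433,-.0995]); goal=np.array([.440,.0005])
d=(goal-tin)/np.linalg.norm(goal-tin); th=float(np.degrees(np.arctan2(d[1],d[0]))); o=[180,0,th]
P=lambda xy,z:[float(xy[0]),float(xy[1]),z]
a=tin-d*.062
robot.move_to(P(a,.15),o)
fingers.gripper_to(.45)
robot.line_to(P(a,.023),o,velocity=.1)
off=np.sqrt(31**2-(.45*85/2)**2)/1000+.011; print("off",off,th)
robot.line_to(P(goal-d*off,.023),o,velocity=.05)
print(np.round(robot.current_contact_force(),2),robot.current_tool_pos())
robot.line_to(P(goal-d*(off+.03),.023),o,velocity=.1)
robot.line_to(P(goal-d*(off+.03),.16),o,velocity=.2)
o=[180,0,180]
robot.move_to([.40,0,.25],o); robot.pause(.3)
p=robot.current_tool_pos();r=robot.current_eef_rot()
im=vision.grab_frame("wrist");cv2.imwrite("pics/w2.png",im[:,:,::-1])
tin_wrist(im,p,r)
im=vision.grab_frame("top");cv2.imwrite("pics/t2.png",im[:,:,::-1])
print(robot.current_time_s())
E
```

```text
off 0.035397425581401 85.9958270592906
[-0.26  0.12 -0.17] [ 0.43750055 -0.03495745  0.02300071]
blue [196. 113.] [ 0.3356 -0.0714  0.027 ] diam 0.0463
blue [ 32. 218.] [ 0.4395 -0.2455  0.027 ] diam 0.0678
blue [271. 216.] [ 0.4369 -0.0007  0.027 ] diam 0.0604
21.85
```

View pics/w2.png

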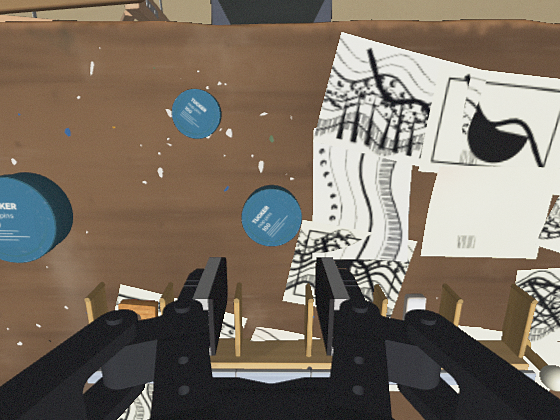

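The tin is now at (271,216), about (0.437, 0.000), in front of gap 3, whose noses are at (238,290) and (308,292). The other tins have not moved. Next I push it into the gap until it meets the back board.

```bash
python3 - <<'E'
from h import *
for uv in((238,291),(308.5,292)): print(wray(uv,.036,[.40,0,.25],[180,0,180]).round(4))
o=[180,0,180]
robot.move_to([.37,0.0,.12],o)
fingers.gripper_to(.30)
robot.line_to([.37,0.0,.023],o,velocity=.1)
robot.line_to([.42,0.001,.023],o,velocity=.06)
robot.line_to([.505,0.001,.023],o,velocity=.05)
robot.pause(.3);f0=np.array(robot.current_contact_force())
hit=robot.line_to([.537,0.001,.023],o,velocity=.02,f_stop=3)
print(hit,robot.current_tool_pos(),np.round(robot.current_contact_force()-f0,2))
robot.pause(.2)
robot.line_to([.44,0.001,.023],o,velocity=.08)
robot.line_to([.42,0.0,.25],o,velocity=.2); robot.pause(.3)
p=robot.current_tool_pos();r=robot.current_eef_rot()
im=vision.grab_frame("wrist");cv2.imwrite("pics/w3.png",im[:,:,::-1])
tin_wrist(im,p,r)
robot.move_to([.3,.35,.25],o)
im=vision.grab_frame("top");cv2.imwrite("pics/t3.png",im[:,:,::-1])
for c,s in blobs(im,'blue'): 
    m=[s[0]+s[2]/2-.5,s[1]+s[3]/2-.5]; print(s,ray("top",m,.027).round(4))
cv2.imwrite("pics/t3c.png",cv2.resize(im[130:310,110:470,::-1],None,fx=2.2,fy=2.2,interpolation=cv2.INTER_CUBIC))
print(robot.current_time_s())
E
```

```text
[ 0.5188 -0.0352  0.036 ]
[0.5199 0.0399 0.036 ]
True [0.53106839 0.00102117 0.02226916] [ 1.42  1.02 -0.45]
blue [194.  92.] [ 0.3366 -0.0716  0.027 ] diam 0.0465
blue [ 32. 199.] [ 0.4394 -0.2415  0.027 ] diam 0.0667
blue [272. 308.] [0.5635 0.0007 0.027 ] diam 0.0609
[529   0  16  13 121] [ 1.1502 -0.725   0.027 ]
[214  59  17  17 152] [0.9281 0.2143 0.027 ]
[528  79  29  26  73] [ 0.8775 -0.7245  0.027 ]
[282 178  21  22 292] [5.688e-01 3.000e-04 2.700e-02]
[370 221  32  32 688] [ 0.4396 -0.2622  0.027 ]
[309 265  16  16 162] [ 0.3357 -0.072   0.027 ]
32.775
```

View pics/t3c.png

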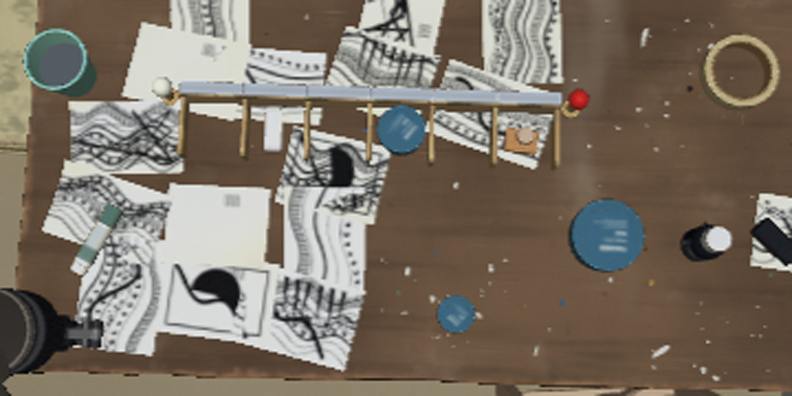

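The tin sits in the third gap from the red knob at (0.569, 0.000). Contact force stopped the push there, against the back board, and nothing else has moved. The arm is clear.

```bash
python3 -c "
from station import workorder
print(workorder.close_job())"
```

```text
the job is handed in; nothing more can be done
None
```

I touched the rail over gaps 1, 2 and 3 from the red knob in order, then slid the middle-sized tin into the third gap until contact force stopped it at the back board; the arm is clear, the loose things look unmoved in the last picture, and the job was handed in at about 33 s.

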